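# Set up a small still life on two bases

### The arm

A 7-joint arm with a two-finger parallel gripper is mounted at the origin on the work surface; the furniture and walls round the work are solid. World frame = base frame: x ahead of the robot, y to its left, z up, the work surface at z = 0. Lengths are in mm, angles in degrees, forces in N, time in s.
With the tool pointing down it reaches from about 400 to 925 mm from the base axis. Payload 5.6 kg.
Tool frame: the origin (TCP) lies midway between the tips of the shut fingers; the grasp point (between the pads) lies 19 mm behind it (bot.tcp_to_grasp is the z of the grasp point in the tool frame, in mm); z points along the fingers, y is the line along which they close (so a half turn about z gives the same grasp; the last joint's range is limited). The gripper opens to 85 mm and grips with 20 to 120 N. Pads are 22 mm wide; open, the fingers measure 114 mm over their backs; the gripper's body (76 mm by 85 mm) begins 54 mm behind the grasp point. The pads swing forward as they close: fully open they stand 13 mm farther back than shut.
Start: joints at [68.125, 26.786, -0.665, 91.828, 0.344, 61.387, -3.226], TCP at [215.991, -613.071, 231.29] pointing down, gripper open.
Joint ranges: [-144.91, 144.91], [-17.63, 115.5], [-89.93, 88.59], [15.96, 139.68], [-74.01, 254.01], [8.47, 105.57], [-167.45, 167.45]. Speed limits (degrees/s): [147.25, 147.25, 180, 180, 180, 180, 180].

### API

Orientations are given as a 3x3 rotation matrix whose columns are the frame's x, y, z axes.
In Python, from plant import bot, grab_frame, calibration, job_done, regions_of, spot_point gives the robot as it stands.
- The arm moves only by the shell command python3 -m inch 'ROWS' [FORCE]. ROWS is text: rows parted by semicolons, each of 7 numbers parted by spaces: the shift along the tool's x, y, z in m, then the turn, a rotation vector about the tool's x, y, z in rad, then the closure in counts, from 0 (fully open) to 255 (shut). In form: tx ty tz ax ay az grip; .... A call has 1 to 20 rows; each row is the pose to reach, as a shift and turn from the pose commanded when the call began, along the tool's axes at that moment; what a row does not reach only later rows make up. A row lasts 1/12 s, in which the tool goes at most 41.7 mm and 7.16 degrees, less where a joint would pass 70% of its speed; a pose out of reach is approached as far as the arm can. A call with a gripper value outside its range is refused whole. The fingers move at their own pace and stop on an object; FORCE is the grip in N (left out, the last holds). Time passes only in rows, so rows that repeat a pose let the fingers close. It gives the time, the measured TCP pose, the force, the opening and the grip force at its end, in the units of the state.
- bot.get_state(): the state, without advancing time (a new reading comes with each control period).
- grab_frame(name): name is "side" or "top" or "wrist"; returns the picture (384x512x3 uint8, red, green, blue); there is no depth.
- calibration(name): a dict with "fx", "fy", "cx", "cy" (pixels), "rvec" (rotation vector, rad) and "tvec" (3), from world to camera coordinates, as OpenCV has them; the wrist camera has in their place "hand_eye" (4x4, takes a point from camera to tool coordinates, whose origin is the TCP and whose axes are the flange's). Camera axes: x right, y down, z forward; pixel columns grow to the right and rows downward; lengths in mm; the calibration is good to about 2 mm. The wrist camera is an equidistant fisheye: a pixel r from the principal point sees the ray r / f radians off the axis. A picture is of the moment at which its call begins: read the wrist's pose just before it. calibration takes no time and is no camera call.
- job_done(): hands the job in; it is judged then, once.
Trained networks look in the newest picture that a camera, given by its name, has taken for a name from the list of things; names that differ only in an ending like _2 or _b are one class to them, and where a whole thing is asked for, a point or a joint stands for the part that bears it (a point fixed in the world has none). Each returns a list of dicts, best first, with "conf" (0 to 1); they miss things now and then, are a little off and sometimes report something else, mostly with a low value. They report only what shows in the picture. A call takes as long as a camera call. They do not tell look-alikes from the thing itself.
- regions_of(camera, label): "mask" (384x512 bool, what is visible of it) and "bbox" ([centre column, centre row, width, height] in pixels, round what is visible of it).
- spot_point(camera, label): "xy" ([column, row] in pixels: a listed point, or the origin of a listed thing).
The state is a dict: "t": time; "qpos": joint angles; "dq": joint speeds; "joint_efforts": joint torques, N m; "tcp_pos": TCP position; "ee_rot": TCP orientation; "ft_force": force on the tool from outside, world axes, zero at the start; "torque": the same for the moment, N m; "opening": finger opening in mm; "grip_force": force on a finger pad.
Only numpy, scipy, OpenCV 4.12 (cv2) and the standard library are available. Lean on these libraries where they do the work, as an engineer would, in place of code of your own. Each camera call takes 0.05 s, during which the arm holds its last target. There are 200 camera calls.

### The job

Set up the still life for the drawing class: stand the open white jar in the middle of the round wooden base, and stand the cork block, felt side up, in the middle of the square base with its sides in line with the base's sides. Lay the eraser flat and centred on top of the block, lengthwise along it, and lay the jar's white lid, open side up, on the table exactly midway between the centres of the two bases. Never tip the jar over, and do not shift the mug or the glue pot with the green lid.

Things in the scene. Friction and masses are not known exactly. Their poses are not given: they have to be found in the camera images.
- jar: white plastic jar with an open, threaded mouth and a label band, round, 54 mm across, 95 mm high, stands upright; grip it round the body 30 to 60 mm above its foot; hollow; about 0.1 to 0.25 kg; origin at the centre of its underside, z up
- block: cork sanding block with a pale felt layer on its top: 33 mm (its x) by 46 mm (its y), 42 mm high (z, up through the felt); origin at the centre of its underside
- eraser: eraser with a paper sleeve lying flat: 22 mm (its x) by 46 mm (its y), 13 mm thick (z); origin at the centre of its underside
- lid: screw lid of the jar, a white round shallow cup lying open side up, 50 mm across outside, 14 mm high, about 12 g; grip it across its outside; origin at the centre of its underside, z up (towards its open side)
- round_base: round wooden base, a disc 84 mm across and 20 mm high, fixed on the table; origin at the centre of its underside, flat top at z = 20 mm; its centre lies 240 mm from that of the square base, on either side of it, along the square base's y axis
- square_base: square wooden base, 84 by 84 mm and 20 mm high, fixed on the table; origin at the centre of its underside, x and y along its sides, flat top at z = 20 mm; one of its sides faces the round base squarely
- mug: white mug with green dots and a handle, 78 mm across, 93 mm high; bystander, leave it alone; origin at the centre of its footprint (handle included), on its underside
- glue: squat jar with a green lid, 78 mm across, 86 mm high; bystander, leave it alone; origin at the centre of its underside
There are look-alikes about, which are no part of the job. Of the things like the lid, leave any that is red; of the rest the smaller one is meant.

How it is judged:
By the outcome, as a careful person would: the job done as asked, in the order asked, and still so for the second after the job is handed in, with the robot touching nothing.
It also fails if it takes over 115 s, if anything falls off the work surface, if the arm or the gripper's body presses on something with over 40 N, if the wrist force passes 120 N, or if a joint passes its speed limit or range.

## Working session

There is one attempt and no reset: what is moved stays moved. The work goes in short steps, Python scripts to look and compute and a shell command to move; the robot and the scene stay as the last step left them, time stands still between calls to the robot, and variables do not carry over. Pictures are saved under pics/ and viewed, at most 16 in all, crops included, and the job is handed in when it is done.

```bash
ls; mkdir -p pics
python3 - <<'E'
from plant import *
import cv2,numpy as np
s=bot.get_state();print(s['t'],s['tcp_pos'],s['ee_rot'],s['opening'],bot.tcp_to_grasp)
for n in("side","top"):
    cv2.imwrite(f"pics/{n}0.png",cv2.resize(grab_frame(n)[:,:,::-1],(800,600)))
    print({k:np.round(v,3) for k,v in calibration(n).items()})
    for l in "jar block eraser lid round_base square_base mug glue".split():
        print(n,l,[(np.round(r['bbox']).tolist(),round(r['conf'],2)) for r in regions_of(n,l)],[(np.round(r['xy'],1).tolist(),round(r['conf'],2)) for r in spot_point(n,l)])
print(calibration("wrist"));print(bot.get_state()['t'])
E
```

```text
pics
0.0 [ 215.7762688  -612.52949482  230.30481174] [[ 9.43177560e-01  3.32288387e-01 -7.19068054e-04]
 [ 3.32289143e-01 -9.43176076e-01  1.67758992e-03]
 [-1.20764138e-04 -1.82120367e-03 -9.99998334e-01]] 85.1265495861606 -18.700000000000003
{'fx': np.float64(487.069), 'fy': np.float64(487.069), 'cx': np.float64(256.883), 'cy': np.float64(200.209), 'rvec': array([ 1.526, -2.099,  0.823]), 'tvec': array([ 113.392,  315.818, 1022.629])}
side jar [([338.0, 146.0, 20.0, 34.0], 0.78)] [([335.6, 158.2], 0.82)]
side block [([172.0, 216.0, 25.0, 21.0], 0.86), ([178.0, 249.0, 37.0, 46.0], 0.53)] [([173.2, 220.6], 0.84)]
side eraser [] []
side lid [([124.0, 282.0, 31.0, 29.0], 0.81), ([127.0, 243.0, 24.0, 18.0], 0.66), ([122.0, 215.0, 19.0, 19.0], 0.55)] [([125.4, 281.7], 0.87), ([128.0, 241.7], 0.61), ([121.5, 214.5], 0.48)]
side round_base [([295.0, 177.0, 30.0, 22.0], 0.71)] [([293.9, 179.7], 0.55), ([171.6, 221.6], 0.2)]
side square_base [([211.0, 196.0, 38.0, 30.0], 0.62)] [([209.0, 199.9], 0.82)]
side mug [([340.0, 197.0, 19.0, 24.0], 0.52)] [([334.7, 157.9], 0.42)]
side glue [([178.0,
[... 783 characters left out ...]
0, 165.0, 30.0, 34.0], 0.68)] [([307.2, 163.0], 0.75)]
top square_base [] [([218.2, 161.5], 0.62)]
top mug [([347.0, 234.0, 47.0, 34.0], 0.78)] [([343.4, 234.4], 0.77)]
top glue [([168.0, 233.0, 34.0, 32.0], 0.62)] [([170.5, 233.7], 0.84)]
{'fx': 297.3186396354542, 'fy': 297.3186396354542, 'cx': 256.25098969272017, 'cy': 192.82406142205687, 'hand_eye': array([[-1.03768665e-03, -9.62630215e-01, -2.70817266e-01,
         6.96194699e+01],
       [ 9.99999237e-01, -1.18059763e-03,  3.64796123e-04,
         8.52510280e-01],
       [-6.70889993e-04, -2.70816681e-01,  9.62630706e-01,
        -1.43253581e+02],
       [ 0.00000000e+00,  0.00000000e+00,  0.00000000e+00,
         1.00000000e+00]])}
1.7
```

View pics/top0.png

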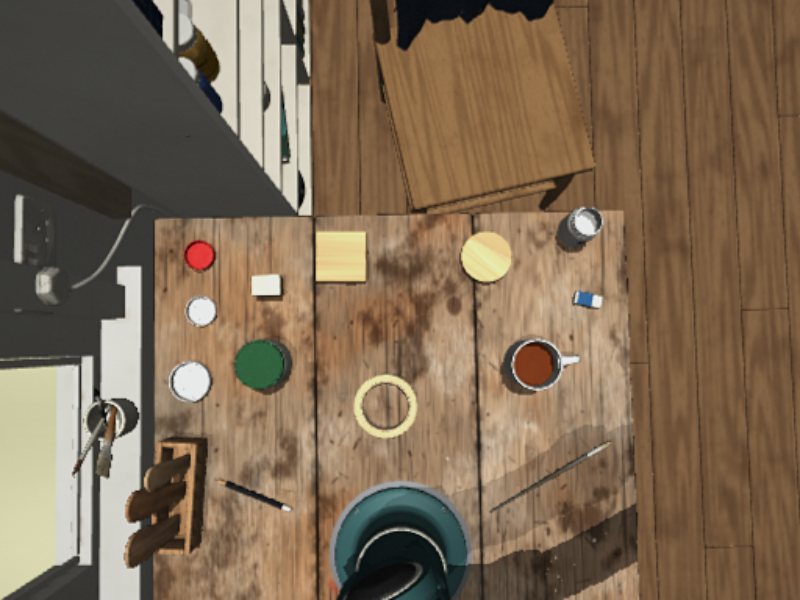

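View pics/side0.png

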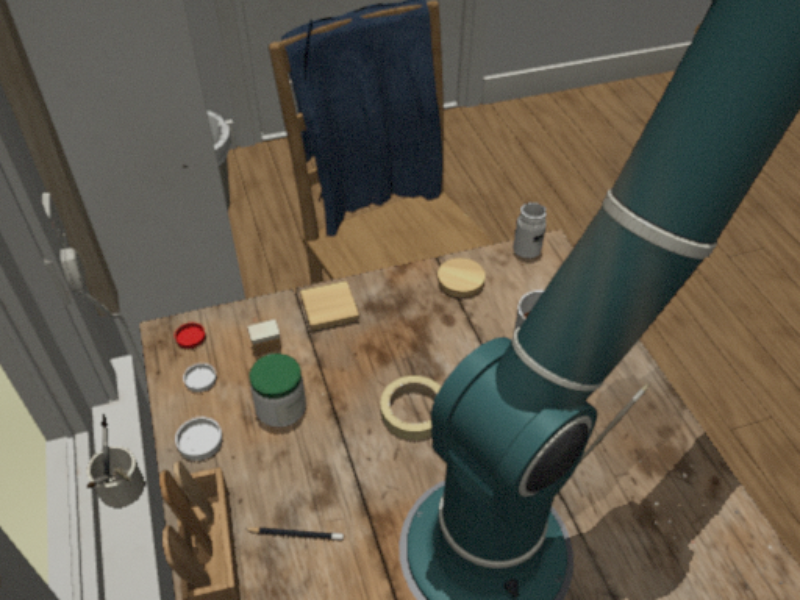

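```bash
cat > h.py <<'E'
from plant import *
import cv2,numpy as np
from scipy.spatial.transform import Rotation as Rn
def ray(n,px,s=None):
    "origin, direction in world"
    c=calibration(n); u=np.array(px,float)
    x=(u-[c['cx'],c['cy']])/c['fx']
    if n=="wrist":
        th=np.hypot(*x); d=np.r_[x/th*np.sin(th),np.cos(th)]
        H=c['hand_eye']; R=np.array(s['ee_rot'])
        return np.array(s['tcp_pos'])+R@H[:3,3], R@H[:3,:3]@d
    R=Rn.from_rotvec(np.ravel(c['rvec'])).as_matrix()
    return -R.T@np.ravel(c['tvec']), R.T@np.r_[x,1]
def atz(n,px,z,s=None):
    o,d=ray(n,px,s); return (o+d*(z-o[2])/d[2])
def tri(*rs):
    A=0;b=0
    for o,d in rs:
        d=d/np.linalg.norm(d);P=np.eye(3)-np.outer(d,d);A=A+P;b=b+P@o
    return np.linalg.solve(A,b)
def proj(n,p,s=None):
    c=calibration(n);p=np.array(p,float)
    if n=="wrist":
        H=c['hand_eye'];R=np.array(s['ee_rot'])
        q=H[:3,:3].T@(R.T@(p-s['tcp_pos'])-H[:3,3]);r=np.hypot(q[0],q[1]);th=np.arctan2(r,q[2])
        return q[:2]/r*th*c['fx']+[c['cx'],c['cy']]
    R=Rn.from_rotvec(np.ravel(c['rvec'])).as_matrix();q=R@p+np.ravel(c['tvec'])
    return q[:2]/q[2]*c['fx']+[c['cx'],c['cy']]
def delta(p,yaw=None):
    "shift in tool axes (m) from commanded~measured pose to TCP p; turn about tool z"
    s=bot.get_state();R=np.array(s['ee_rot'])
    print('shift',np.round(R.T@(np.array(p)-s['tcp_pos'])/1000,4))
    if yaw is not None:
        y=np.degrees(np.arctan2(R[1,1],R[0,1])); # closing line dir
        dd=(yaw-y+90)%180-90
        print('turn z',np.round(-np.radians(dd),4),'or',np.round(-np.radians(dd)+np.pi,4),'q7',s['qpos'][6])
E
python3 - <<'E'
from h import *
P=dict(jar=((335.6,158.2),(368.1,146.9)),block=((173.2,220.6),(173.1,182.6)),lidA=((125.4,281.7),(119.4,238.5)),lidB=((128,241.7),(126.4,201.4)),lidC=((121.5,214.5),(129.1,163)),round=((293.9,179.7),(307.2,163)),sq=((209,199.9),(218.2,161.5)),glue=((180.7,260.5),(170.5,233.7)))
for k,(a,b) in P.items():
    print(k,np.round(tri(ray("side",a),ray("top",b))),np.round(atz("side",a,0)),np.round(atz("top",b,0)))
print(np.round(atz("top",(373.3,190.3),0)),np.round(atz("top",(343.4,234.4),0)))
E
```

```text
jar [ 527. -301.    2.] [ 529. -297.    0.] [ 526. -305.    0.]
block [440. 205.  -1.] [438. 203.   0.] [441. 208.   0.]
lidA [297. 349. -10.] [290. 346.   0.] [298. 348.   0.]
lidB [393. 324.  15.] [405. 324.   0.] [394. 330.   0.]
lidC [495. 324.   4.] [500. 327.   0.] [495. 322.   0.]
round [ 485. -147.   -1.] [ 483. -148.    0.] [ 486. -144.    0.]
sq [497.  92. -19.] [481.  97.   0.] [494.  89.   0.]
glue [308. 213.   3.] [309. 211.   0.] [308. 215.   0.]
[ 411. -315.    0.] [ 298. -233.    0.]
```

The top view shows the jar at (585,225), eraser (588,299), block (266,285), small white lid (200,311), red one (200,255) and the large one (190,382). The square base is at (341,257) and the round one at (486,257), in 800-px coordinates. The side view agrees. Next I hover near the jar, eraser and round base.

```bash
python3 -m inch '0.35 -0.2 0 0 0 0 0;0.35 -0.2 0 0 0 0 0;0.35 -0.2 0 0 0 0 0;0.35 -0.2 0 0 0 0 0;0.35 -0.2 0 0 0 0 0;0.35 -0.2 0 0 0 0 0;0.35 -0.2 0 0 0 0 0;0.35 -0.2 0 0 0 0 0;0.35 -0.2 0 0 0 0 0;0.35 -0.2 0 0 0 0 0;0.35 -0.2 0 0 0 0 0;0.35 -0.2 0 0 0 0 0;0.35 -0.2 0 0 0 0 0'
cat > look.py <<'E'
import sys
from h import *
# look.py name labels...
s=bot.get_state();im=grab_frame("wrist");print(s['t'],np.round(s['tcp_pos'],1),'q',np.round(s['qpos']))
cv2.imwrite(f"pics/{sys.argv[1]}.png",cv2.resize(im[:,:,::-1],(800,600)))
np.savez(f"{sys.argv[1]}.npz",im=im,tcp_pos=s['tcp_pos'],ee_rot=s['ee_rot'])
H=dict(jar=95,block=42,eraser=13,lid=14,round_base=20,square_base=20,mug=93,glue=86)
for l in sys.argv[2:]:
    for r in regions_of("wrist",l):
        m=r['mask'].astype(np.uint8);c=max(cv2.findContours(m,0,2)[0],key=cv2.contourArea)
        w=np.array([atz("wrist",p,H[l],s)[:2] for p in c[:,0].astype(float)]).astype(np.float32)
        (x,y),a,t=cv2.minAreaRect(w);_,rad=cv2.minEnclosingCircle(w)
        print(l,round(r['conf'],2),np.round(r['bbox']).tolist(),'rect@top',np.round([x,y,*a,t],1),'R',round(rad,1))
    for r in spot_point("wrist",l): print('  spot',round(r['conf'],2),np.round(r['xy'],1),np.round(atz("wrist",r['xy'],0,s)[:2],1))
E
python3 look.py w1 jar eraser round_base
```

```text
t: 2.78
tcp_pos: [479.1, -308.8, 231.2]
ee_rot: [[0.943, 0.332, -0.001], [0.332, -0.943, -0.001], [-0.001, 0.0, -1.0]]
ft_force: [-0.1, -0.3, -0.5]
opening: 85.5
grip_force: 0.0
2.7833 [ 479.1 -308.8  231.2] q [ 37.  20.  -9. 103.   4.  58. -45.]
jar 0.66 [263.0, 135.0, 52.0, 53.0] rect@top [ 527.4 -299.1   47.9   48.2   83.1] R 25.6
jar 0.24 [142.0, 127.0, 68.0, 65.0] rect@top [ 497.5 -181.3   65.6   67.7   45.1] R 34.9
  spot 0.89 [262.2 128.2] [ 527.4 -301. ]
eraser 0.73 [247.0, 218.0, 37.0, 28.0] rect@top [ 411.7 -318.7   45.7   25.3   74. ] R 23.7
  spot 0.7 [244.5 218.4] [ 406.7 -318.7]
round_base 0.64 [141.0, 128.0, 65.0, 69.0] rect@top [ 484.6 -153.1   82.    87.4   30.6] R 44.1
  spot 0.56 [143.  125.7] [ 482.8 -151.3]
```

View pics/w1.png

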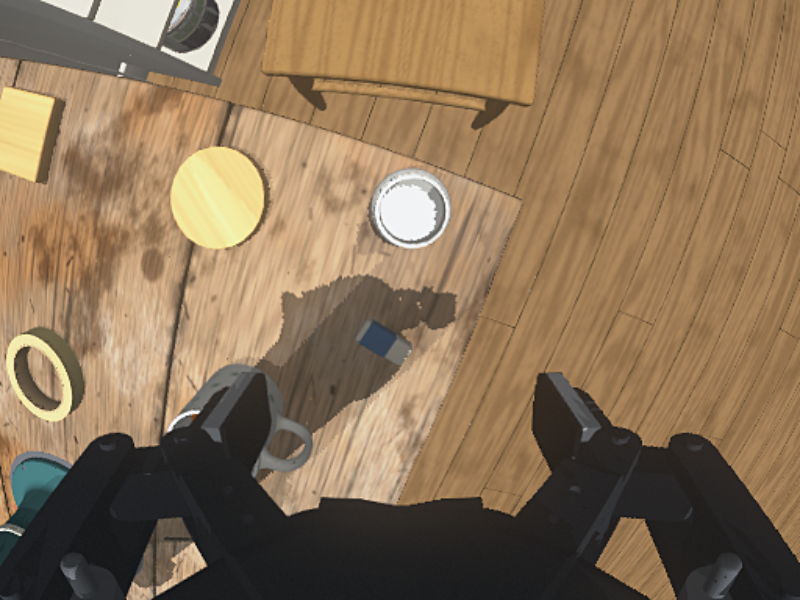

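Jar at (411,208), eraser (384,342) and round base (218,198) are clear in the wrist view. Grasping the jar.

```bash
python3 -m inch '0.0485 0.0077 0 0 0 0 0;0.0485 0.0077 0 0 0 0 0;0.0485 0.0077 0.04 0 0 0 0;0.0485 0.0077 0.08 0 0 0 0;0.0485 0.0077 0.12 0 0 0 0;0.0485 0.0077 0.15 0 0 0 0;0.0485 0.0077 0.18 0 0 0 0;0.0485 0.0077 0.2 0 0 0 0;0.0485 0.0077 0.2 0 0 0 0;0.0485 0.0077 0.2 0 0 0 0;0.0485 0.0077 0.2 0 0 0 255;0.0485 0.0077 0.2 0 0 0 255;0.0485 0.0077 0.2 0 0 0 255;0.0485 0.0077 0.2 0 0 0 255;0.0485 0.0077 0.2 0 0 0 255;0.0485 0.0077 0.2 0 0 0 255;0.0485 0.0077 0.2 0 0 0 255;0.0485 0.0077 0.2 0 0 0 255' 40
```

```text
t: 4.63
tcp_pos: [529.2, -299.8, 33.5]
ee_rot: [[0.943, 0.332, 0.003], [0.332, -0.943, -0.002], [0.002, 0.002, -1.0]]
ft_force: [-1.3, 0.3, 6.7]
opening: 52.3
grip_force: 42.6
```

```bash
python3 -m inch '0 0 -0.03 0 0 0 255;0 0 -0.07 0 0 0 255;0 0 -0.1 0 0 0 255;-0.02 -0.06 -0.1 0 0 0 255;-0.02 -0.06 -0.1 0 0 0 255;-0.02 -0.06 -0.1 0 0 0 255;-0.02 -0.06 -0.1 0 0 0 255;-0.02 -0.06 -0.1 0 0 0 255'
python3 look.py w2 jar round_base square_base
```

```text
t: 5.3
tcp_pos: [489.7, -250.0, 132.1]
ee_rot: [[0.943, 0.332, 0.002], [0.332, -0.943, -0.001], [0.001, 0.002, -1.0]]
ft_force: [0.1, 0.1, -1.1]
opening: 52.4
grip_force: 42.9
5.3 [ 489.7 -250.   132.1] q [ 32.  25. -10. 110.   6.  45. -52.]
jar 0.93 [257.0, 258.0, 125.0, 133.0] rect@top [ 459.8 -259.9  105.9   90.3   21.8] R 61.2
  spot 0.66 [254.2 229.9] [ 445.7 -264.5]
round_base 0.83 [155.0, 161.0, 88.0, 92.0] rect@top [ 483.9 -152.7   83.7   85.3   17. ] R 43.7
  spot 0.78 [157. 159.] [ 483.1 -151.4]
square_base 0.9 [12.0, 105.0, 20.0, 74.0] rect@top [493.8  40.7  85.7  34.   15.8] R 43.1
```

View pics/w2.png

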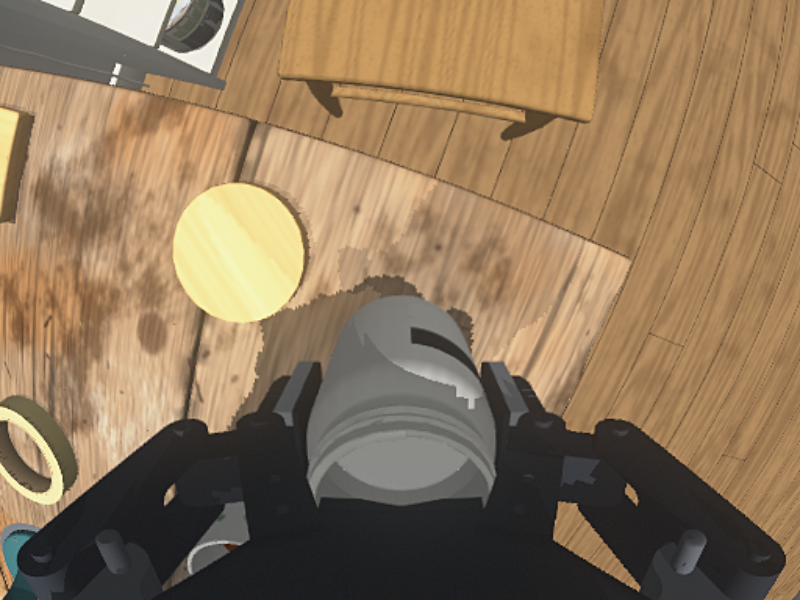

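The jar is held upright, and the round base is at (238,252) px, giving world (484,-152.8) in both wrist views. Carrying the jar over it.

```bash
python3 -m inch '0.01 -0.03 0 0 0 0 255;0.02 -0.065 0 0 0 0 255;0.0294 -0.0935 0 0 0 0 255;0.0294 -0.0935 0 0 0 0 255;0.0294 -0.0935 0.03 0 0 0 255;0.0294 -0.0935 0.055 0 0 0 255;0.0294 -0.0935 0.07 0 0 0 255;0.0294 -0.0935 0.074 0 0 0 255;0.0294 -0.0935 0.076 0 0 0 255;0.0294 -0.0935 0.077 0 0 0 255;0.0294 -0.0935 0.077 0 0 0 255;0.0294 -0.0935 0.077 0 0 0 255'
```

```text
t: 6.65
tcp_pos: [486.6, -151.7, 55.3]
ee_rot: [[0.943, 0.332, 0.002], [0.332, -0.943, -0.001], [0.002, 0.001, -1.0]]
ft_force: [-1.1, 0.1, -1.1]
opening: 52.6
grip_force: 42.9
```

```bash
python3 -m inch '0 0 0.001 0 0 0 255;0 0 0.0018 0 0 0 255;0 0 0.0018 0 0 0 255'
python3 - <<'E'
from h import *
delta((486,-152,53.5))
E
```

```text
t: 6.9
tcp_pos: [486.4, -151.6, 53.5]
ee_rot: [[0.943, 0.332, 0.001], [0.332, -0.943, -0.001], [0.001, 0.001, -1.0]]
ft_force: [-1.1, 0.5, 4.1]
opening: 52.3
grip_force: 43.4
shift [-0.0005  0.0002 -0.    ]
```

Contact. Release, rise, then look.

```bash
python3 -m inch '0 0 0 0 0 0 150;0 0 0 0 0 0 100;0 0 0 0 0 0 50;0 0 0 0 0 0 0;0 0 0 0 0 0 0;0 0 0 0 0 0 0;0 0 -0.02 0 0 0 0;0 0 -0.05 0 0 0 0;0 0 -0.09 0 0 0 0;0 0 -0.13 0 0 0 0;-0.03 0 -0.17 0 0 0 0;-0.06 0 -0.19 0 0 0 0;-0.06 0 -0.19 0 0 0 0;-0.06 0 -0.19 0 0 0 0'
python3 look.py w3 jar round_base square_base
```

```text
t: 8.07
tcp_pos: [428.8, -172.5, 244.3]
ee_rot: [[0.944, 0.33, 0.003], [0.33, -0.944, -0.002], [0.002, 0.003, -1.0]]
ft_force: [0.1, 0.8, -0.4]
opening: 85.6
grip_force: 0.0
8.0667 [ 428.8 -172.5  244.3] q [ 29.   8. -12. 116.   2.  56. -55.]
jar 0.93 [255.0, 124.0, 57.0, 50.0] rect@top [ 484.1 -153.5   51.4   52.9   19.2] R 26.9
  spot 0.68 [254.8 121.8] [ 482.2 -153.9]
round_base 0.85 [252.0, 122.0, 68.0, 67.0] rect@top [ 482.5 -152.1   83.3   82.5   19.1] R 43.0
square_base 0.72 [267.0, 274.0, 89.0, 88.0] rect@top [ 277.4 -228.2  137.   120.5   59.4] R 72.7
square_base 0.6 [96.0, 69.0, 66.0, 67.0] rect@top [488.7  85.6  92.8  84.8  87.7] R 58.4
  spot 0.98 [94.7 71.5] [486.2  87.5]
```

View pics/w3.png

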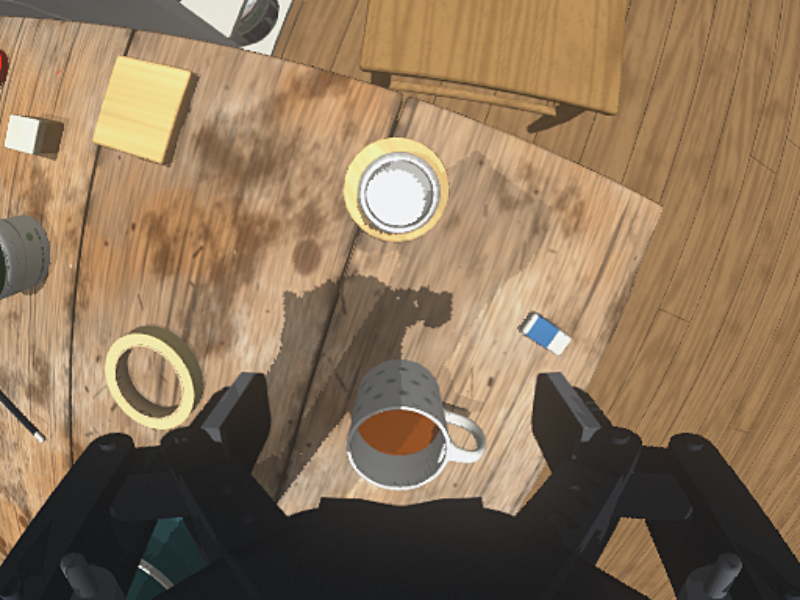

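Run:
```python
from h import *
z=np.load('w3.npz');s={k:z[k] for k in('tcp_pos','ee_rot')};im=z['im']
cv2.imwrite('pics/w3c.png',cv2.resize(im[75:170,205:305,::-1],(800,760)[:1]+(600,),interpolation=cv2.INTER_CUBIC))
def show(c,r,z,n=36):
    a=np.linspace(0,2*np.pi,n);return [proj("wrist",[c[0]+r*np.cos(t),c[1]+r*np.sin(t),z],s) for t in a]
v=cv2.resize(im[75:170,205:305,::-1],(800,600),interpolation=cv2.INTER_CUBIC)
for c,r,zz,col in(((484,-152.8),42,20,(255,0,0)),((484,-152.8),23,115,(0,0,255)),((484,-152.8),27,20,(0,200,0))):
    for p in show(c,r,zz): cv2.circle(v,(int((p[0]-204.5)*8),int((p[1]-74.5)*600/95)),3,col,-1)
cv2.imwrite('pics/w3c.png',v)
```

```text
(no output)
```

View pics/w3c.png

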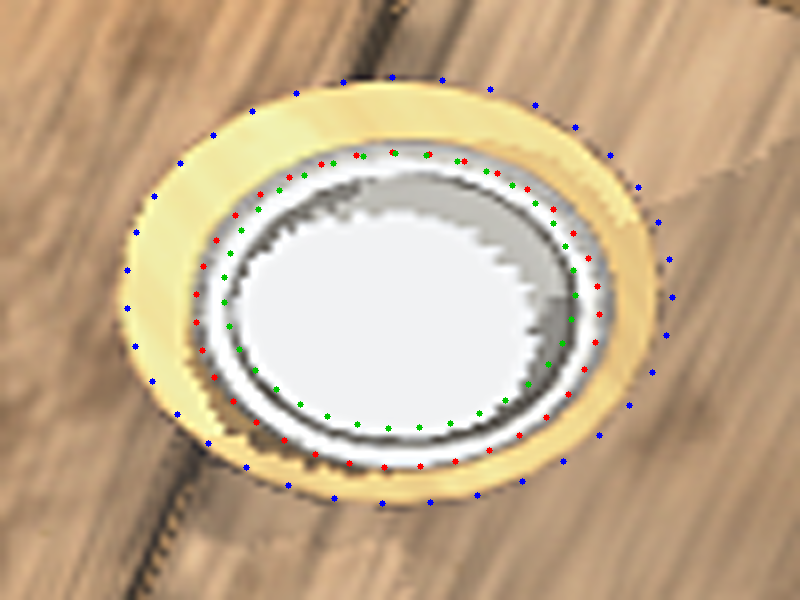

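The jar stands about 2 mm off the base's middle, which is within measuring noise. On to the block.

```bash
python3 -m inch '0.1 -0.285 0 0 0 -0.12 0;0.1 -0.285 0 0 0 -0.24 0;0.1 -0.285 0 0 0 -0.36 0;0.1 -0.285 0 0 0 -0.48 0;0.1 -0.285 0 0 0 -0.6 0;0.1 -0.285 0 0 0 -0.72 0;0.1 -0.285 0 0 0 -0.84 0;0.1 -0.285 0 0 0 -0.96 0;0.1 -0.285 0 0 0 -1.08 0;0.1 -0.285 0 0 0 -1.2 0;0.1 -0.285 0 0 0 -1.23 0;0.1 -0.285 0 0 0 -1.23 0;0.1 -0.285 0 0 0 -1.23 0;0.1 -0.285 0 0 0 -1.23 0'
python3 look.py w4 block square_base lid
```

```text
t: 9.58
tcp_pos: [428.8, 130.8, 242.1]
ee_rot: [[0.003, 1.0, -0.001], [1.0, -0.003, 0.0], [0.0, -0.001, -1.0]]
ft_force: [-0.3, 0.7, 0.8]
opening: 85.5
grip_force: 0.0
9.5833 [428.8 130.8 242.1] q [ 10.   9. -34. 116.   6.  56. -27.]
block 0.77 [267.0, 104.0, 30.0, 42.0] rect@top [441.4 207.8  31.9  45.2   0. ] R 26.1
  spot 0.64 [263.5 101.2] [439.5 211.7]
square_base 0.72 [304.0, 196.0, 63.0, 63.0] rect@top [487.8  89.7  85.4  83.6  88.4] R 57.6
  spot 0.96 [300.  194.4] [489.2  87.7]
lid 0.78 [149.0, 20.0, 48.0, 33.0] rect@top [286.8 331.3  52.2  71.   80.6] R 36.7
lid 0.67 [309.0, 19.0, 39.0, 39.0] rect@top [495.9 322.5  49.9  49.    3.4] R 26.4
lid 0.63 [234.0, 18.0, 44.0, 36.0] rect@top [403.  320.2  49.9  47.8  88.3] R 26.4
lid 0.46 [154.0, 105.0, 82.0, 70.0] rect@top [298.9 213.4  92.1 112.7  87.7] R 56.8
  spot 0.9 [304.7  17.9] [493.6 325.7]
  spot 0.88 [232.8  21.2] [400.6 319.7]
  spot 0.84 [148.4  17.2] [285.7 336.3]
```

View pics/w4.png

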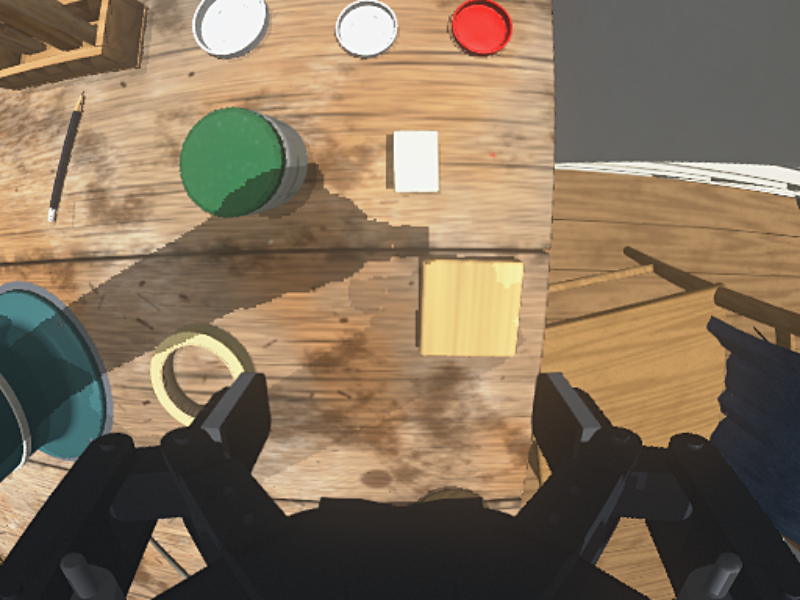

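The block, felt up, is at (416,161) and the square base at (470,307). The small white lid is at (366,27), with the red and large ones beside it. Grasping the block across its 33 mm sides.

```bash
python3 -m inch '0.035 0.006 0.01 0 0 0 0;0.0765 0.0125 0.03 0 0 0 0;0.0765 0.0125 0.07 0 0 0 0;0.0765 0.0125 0.11 0 0 0 0;0.0765 0.0125 0.15 0 0 0 0;0.0765 0.0125 0.19 0 0 0 0;0.0765 0.0125 0.215 0 0 0 0;0.0765 0.0125 0.228 0 0 0 0;0.0765 0.0125 0.228 0 0 0 0;0.0765 0.0125 0.228 0 0 0 255;0.0765 0.0125 0.228 0 0 0 255;0.0765 0.0125 0.228 0 0 0 255;0.0765 0.0125 0.228 0 0 0 255;0.0765 0.0125 0.228 0 0 0 255;0.0765 0.0125 0.228 0 0 0 255;0.0765 0.0125 0.228 0 0 0 255;0.0765 0.0125 0.228 0 0 0 255;0.0765 0.0125 0.228 0 0 0 255' 40
```

```text
t: 11.43
tcp_pos: [442.5, 207.4, 15.8]
ee_rot: [[0.002, 1.0, 0.002], [1.0, -0.002, 0.001], [0.001, 0.002, -1.0]]
ft_force: [-0.2, -1.5, 5.8]
opening: 32.0
grip_force: 40.5
```

```bash
python3 -m inch '0 0 -0.04 0 0 0 255;0 0 -0.08 0 0 0 255;0 0 -0.13 0 0 0 255;-0.2 0.03 -0.13 0 0 0 255;-0.2 0.03 -0.13 0 0 0 255;-0.2 0.03 -0.13 0 0 0 255;-0.2 0.03 -0.13 0 0 0 255;-0.2 0.03 -0.13 0 0 0 255;-0.2 0.03 -0.13 0 0 0 255;-0.2 0.03 -0.13 0 0 0 255;-0.2 0.03 -0.13 0 0 0 255'
python3 look.py w5 block square_base
```

```text
t: 12.35
tcp_pos: [471.1, 7.6, 144.9]
ee_rot: [[0.002, 1.0, 0.001], [1.0, -0.002, 0.0], [0.0, 0.001, -1.0]]
ft_force: [-0.1, 0.4, -1.1]
opening: 32.8
grip_force: 40.3
12.35 [471.1   7.6 144.9] q [ 22.  20. -32. 119.  15.  45. -19.]
block 0.59 [257.0, 251.0, 79.0, 116.0] rect@top [472.1 -54.2 118.9  69.3  89.8] R 64.8
square_base 0.89 [276.0, 98.0, 96.0, 94.0] rect@top [488.2  88.6  84.   85.2  89.3] R 57.5
```

View pics/w5.png

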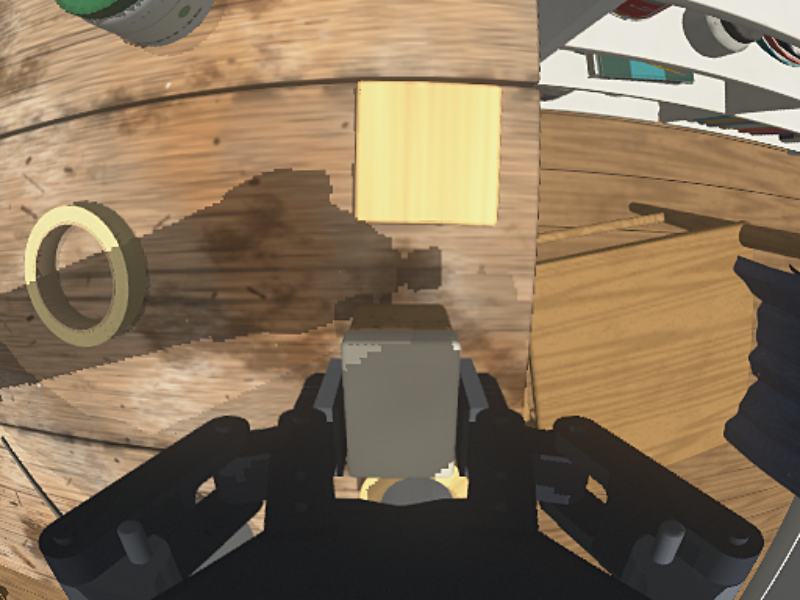

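Square base at (428,153) px, world (488.2,88.6), turned about -1°. The block is held square in the gripper. Placing.

```bash
python3 -m inch '0.04 0.008 0 0 0 0.008 255;0.08 0.017 0 0 0 0.016 255;0.08 0.017 0 0 0 0.016 255;0.08 0.017 0.03 0 0 0.016 255;0.08 0.017 0.065 0 0 0.016 255;0.08 0.017 0.09 0 0 0.016 255;0.08 0.017 0.102 0 0 0.016 255;0.08 0.017 0.106 0 0 0.016 255;0.08 0.017 0.108 0 0 0.016 255;0.08 0.017 0.109 0 0 0.016 255;0.08 0.017 0.109 0 0 0.016 255'
```

```text
t: 13.52
tcp_pos: [489.2, 87.4, 36.6]
ee_rot: [[0.018, 1.0, 0.002], [1.0, -0.018, 0.0], [0.0, 0.002, -1.0]]
ft_force: [0.5, -0.2, 0.2]
opening: 32.6
grip_force: 40.3
```

```bash
python3 -m inch '0 0 0.001 0 0 0 255;0 0 0.001 0 0 0 255;0 0 0.001 0 0 0 150;0 0 0.001 0 0 0 100;0 0 0.001 0 0 0 50;0 0 0.001 0 0 0 0;0 0 0.001 0 0 0 0;0 0 0.001 0 0 0 0;0 0 -0.02 0 0 0 0;0 0 -0.05 0 0 0 0;-0.01 0 -0.09 0 0 0 0;-0.04 0 -0.13 0 0 0 0;-0.07 0 -0.16 0 0 0 0;-0.07 0 -0.16 0 0 0 0;-0.07 0 -0.16 0 0 0 0'
python3 look.py w6 block square_base
cat > fit.py <<'E'
import sys
from h import *
# fit.py view x y xsc : overlay base square and block outlines
n,x,y,yaw=sys.argv[1],*map(float,sys.argv[2:5])
z=np.load(n+'.npz');s={k:z[k] for k in('tcp_pos','ee_rot')};v=cv2.resize(z['im'][:,:,::-1],(2048,1536),interpolation=cv2.INTER_CUBIC)
a=np.radians(yaw);R=np.array([[np.cos(a),-np.sin(a)],[np.sin(a),np.cos(a)]])
P=lambda w,h,zz:np.array([proj("wrist",[*(R@[i*w/2,j*h/2]+[x,y]),zz],s) for i,j in((-1,-1),(1,-1),(1,1),(-1,1))])
for w,h,zz,c in((84,84,20,(255,0,0)),(33,46,62,(0,0,255))):
    cv2.polylines(v,[np.int32(np.round((P(w,h,zz)+.5)*4))],True,c,1)
q=(P(84,84,20).mean(0)*4).astype(int);q=np.clip(q,[300,225],[1748,1311])
v=v[q[1]-225:q[1]+225,q[0]-300:q[0]+300];cv2.imwrite(f'pics/{n}f.png',v)
E
python3 fit.py w6 488.2 88.6 -1
```

```text
t: 14.77
tcp_pos: [488.5, 14.5, 197.6]
ee_rot: [[0.023, 1.0, 0.005], [1.0, -0.023, -0.002], [-0.002, 0.005, -1.0]]
ft_force: [1.0, 0.4, -0.7]
opening: 85.3
grip_force: 0.0
14.7667 [488.5  14.5 197.6] q [ 23.  17. -34. 114.  12.  52. -18.]
block 0.79 [254.0, 106.0, 37.0, 53.0] rect@top [490.5  88.6  48.4  34.7  88.3] R 28.1
  spot 0.58 [255.4 105.4] [491.6  88.8]
square_base 0.81 [254.0, 106.0, 80.0, 79.0] rect@top [488.6  88.3  85.1  85.   88.2] R 57.1
  spot 0.4 [254.3 103.3] [490.4  91.3]
```

View pics/w6f.png

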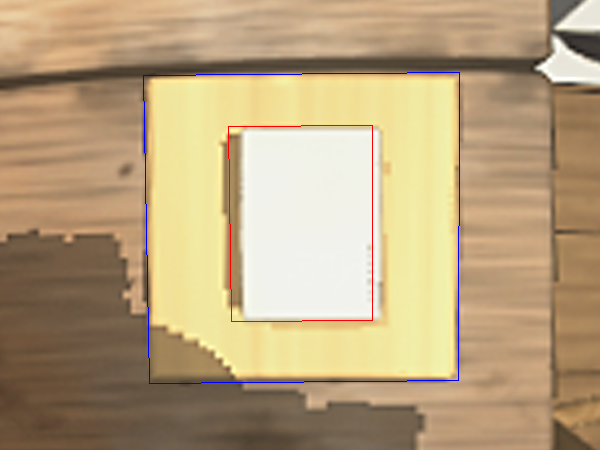

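The block is about 2.3 mm off in +x (tool +y), the same bias as with the jar, so the hand-eye is offset that way. I'll nudge the block by re-closing 2.2 mm over.

```bash
python3 -m inch '0.035 -0.001 0.01 0 0 0 0;0.07 -0.0022 0.03 0 0 0 0;0.07 -0.0022 0.06 0 0 0 0;0.07 -0.0022 0.1 0 0 0 0;0.07 -0.0022 0.14 0 0 0 0;0.07 -0.0022 0.158 0 0 0 0;0.07 -0.0022 0.158 0 0 0 0;0.07 -0.0022 0.158 0 0 0 0;0.07 -0.0022 0.158 0 0 0 60;0.07 -0.0022 0.158 0 0 0 100;0.07 -0.0022 0.158 0 0 0 130;0.07 -0.0022 0.158 0 0 0 160;0.07 -0.0022 0.158 0 0 0 190;0.07 -0.0022 0.158 0 0 0 255;0.07 -0.0022 0.158 0 0 0 255;0.07 -0.0022 0.158 0 0 0 255;0.07 -0.0022 0.158 0 0 0 255' 20
python3 -m inch '0 0 0 0 0 0 150;0 0 0 0 0 0 100;0 0 0 0 0 0 0;0 0 0 0 0 0 0;0 0 0 0 0 0 0;0 0 -0.03 0 0 0 0;0 0 -0.07 0 0 0 0;-0.01 0 -0.11 0 0 0 0;-0.07 0 -0.16 0 0 0 0;-0.07 0 -0.16 0 0 0 0;-0.07 0 -0.16 0 0 0 0;-0.07 0 -0.16 0 0 0 0'
python3 look.py w7 block square_base;python3 fit.py w7 488.2 88.6 -1
```

```text
t: 16.43
tcp_pos: [487.0, 87.1, 38.7]
ee_rot: [[0.018, 1.0, 0.002], [1.0, -0.018, -0.0], [-0.0, 0.002, -1.0]]
ft_force: [-0.5, -0.4, 7.2]
opening: 32.3
grip_force: 22.7
t: 17.43
tcp_pos: [485.5, 15.3, 198.6]
ee_rot: [[0.022, 1.0, 0.003], [1.0, -0.022, -0.001], [-0.001, 0.003, -1.0]]
ft_force: [0.7, 0.5, -0.5]
opening: 85.3
grip_force: 0.0
17.4333 [485.5  15.3 198.6] q [ 24.  17. -35. 114.  13.  52. -18.]
block 0.59 [256.0, 105.0, 39.0, 53.0] rect@top [488.2  89.   47.6  36.8  88.6] R 28.6
block 0.32 [94.0, 24.0, 92.0, 49.0] rect@top [302.5 201.3  58.3 132.4  75.4] R 67.6
block 0.17 [254.0, 290.0, 60.0, 48.0] rect@top [ 482.  -123.8   75.9   68.     1.7] R 41.2
  spot 0.89 [253.4 106.4] [485.9  88.6]
square_base 0.62 [257.0, 105.0, 81.0, 78.0] rect@top [488.4  88.8  85.   85.1  88.3] R 57.2
```

View pics/w7f.png

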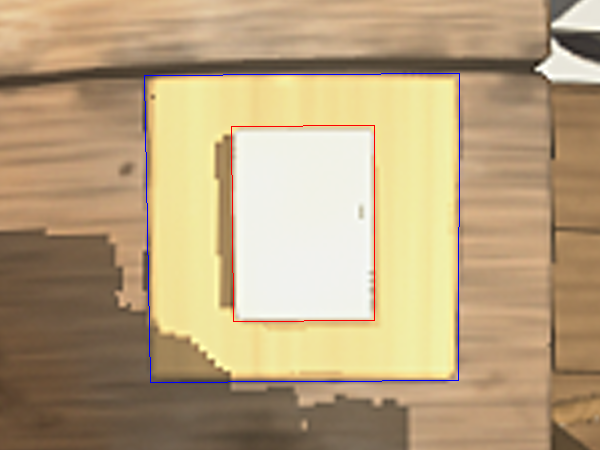

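Block is now centred and square. Next I re-centre the jar the same way on the way to the eraser.

```bash
python3 -m inch '-0.1648 0.0038 0 0 0 0.12 0;-0.1648 0.0038 0 0 0 0.24 0;-0.1648 0.0038 0 0 0 0.36 0;-0.1648 0.0038 0 0 0 0.48 0;-0.1648 0.0038 0 0 0 0.6 0;-0.1648 0.0038 0 0 0 0.72 0;-0.1648 0.0038 0 0 0 0.84 0;-0.1648 0.0038 0 0 0 0.96 0;-0.1648 0.0038 0 0 0 1.08 0;-0.1648 0.0038 0 0 0 1.2 0;-0.1648 0.0038 0 0 0 1.21 0;-0.1648 0.0038 0 0 0 1.21 0;-0.1648 0.0038 0 0 0 1.21 0'
python3 - <<'E'
from h import *
delta((485.7,-149.5,54)); print(bot.get_state()['ee_rot'])
E
```

```text
t: 18.77
tcp_pos: [485.6, -146.9, 196.9]
ee_rot: [[0.94, 0.34, -0.001], [0.34, -0.94, 0.0], [-0.001, -0.001, -1.0]]
ft_force: [0.2, -0.6, -0.2]
opening: 85.5
grip_force: 0.0
shift [-0.0006  0.0026  0.1429]
[[ 9.40397480e-01  3.40075848e-01 -9.98470968e-04]
 [ 3.40076386e-01 -9.40397719e-01  4.25469518e-04]
 [-7.94267914e-04 -7.39666861e-04 -9.99999411e-01]]
```

```bash
python3 -m inch '0 0.001 0.03 0 0 0 0;0 0.002 0.07 0 0 0 0;0 0.002 0.11 0 0 0 0;0 0.002 0.135 0 0 0 0;0 0.002 0.143 0 0 0 0;0 0.002 0.143 0 0 0 0;0 0.002 0.143 0 0 0 0'
python3 - <<'E'
from h import *
for i in range(3): grab_frame("top"); delta((485.7,-149.5,54))
E
```

```text
t: 19.35
tcp_pos: [487.0, -149.5, 55.1]
ee_rot: [[0.941, 0.337, 0.001], [0.337, -0.941, 0.0], [0.001, 0.0, -1.0]]
ft_force: [0.6, -0.2, -0.3]
opening: 85.3
grip_force: 0.0
shift [-0.0018 -0.0008  0.0019]
shift [-0.0019 -0.0011  0.0022]
shift [-0.0018 -0.0012  0.0024]
```

Within about 1 mm; close gently with a further −1 mm, open, rise and look.

```bash
python3 -m inch '0 -0.001 0 0 0 0 0;0 -0.001 0 0 0 0 40;0 -0.001 0 0 0 0 60;0 -0.001 0 0 0 0 80;0 -0.001 0 0 0 0 95;0 -0.001 0 0 0 0 110;0 -0.001 0 0 0 0 150;0 -0.001 0 0 0 0 150;0 -0.001 0 0 0 0 150' 20
python3 -m inch '0 0 0 0 0 0 80;0 0 0 0 0 0 40;0 0 0 0 0 0 0;0 0 0 0 0 0 0;0 0 0 0 0 0 0;0 0 -0.03 0 0 0 0;0 0 -0.07 0 0 0 0;0 0 -0.11 0 0 0 0;-0.03 0.01 -0.15 0 0 0 0;-0.06 0.01 -0.19 0 0 0 0;-0.06 0.01 -0.19 0 0 0 0;-0.06 0.01 -0.19 0 0 0 0;-0.06 0.01 -0.19 0 0 0 0'
python3 look.py w8 jar round_base eraser
python3 - <<'E'
from h import *
z=np.load('w8.npz');s={k:z[k] for k in('tcp_pos','ee_rot')};im=z['im']
v=cv2.resize(im[75:175,190:323,::-1],(798,600),interpolation=cv2.INTER_CUBIC)
for c,r,zz,col in(((484,-152.8),42,20,(255,0,0)),((484,-152.8),23,115,(0,0,255))):
    for t in np.linspace(0,2*np.pi,60):
        p=proj("wrist",[c[0]+r*np.cos(t),c[1]+r*np.sin(t),zz],s); cv2.circle(v,(int((p[0]-189.5)*6),int((p[1]-74.5)*6)),2,col,-1)
cv2.imwrite('pics/w8c.png',v)
E
```

```text
t: 20.25
tcp_pos: [486.4, -149.1, 54.9]
ee_rot: [[0.942, 0.336, 0.001], [0.336, -0.942, -0.001], [0.001, 0.001, -1.0]]
ft_force: [0.5, -2.0, 5.1]
opening: 52.6
grip_force: 20.6
t: 21.33
tcp_pos: [432.8, -178.6, 245.2]
ee_rot: [[0.942, 0.335, 0.002], [0.335, -0.942, -0.001], [0.001, 0.002, -1.0]]
ft_force: [-0.3, -0.1, -1.3]
opening: 85.4
grip_force: 0.0
21.3333 [ 432.8 -178.6  245.2] q [ 34.   9. -18. 115.   3.  56. -55.]
jar 0.63 [246.0, 124.0, 52.0, 51.0] rect@top [ 483.5 -151.8   50.6   50.3   19.3] R 26.4
  spot 0.66 [246.  123.7] [ 479.6 -149.5]
round_base 0.74 [248.0, 123.0, 68.0, 64.0] rect@top [ 483.4 -152.    82.3   82.9   19.2] R 42.7
eraser 0.9 [344.0, 216.0, 31.0, 29.0] rect@top [ 409.9 -317.    49.1   22.2   76. ] R 25.2
eraser 0.46 [248.0, 125.0, 53.0, 52.0] rect@top [ 479.4 -150.6   64.7   64.3   19.3] R 34.0
  spot 0.75 [346.3 214. ] [ 409.6 -325.3]
```

View pics/w8c.png

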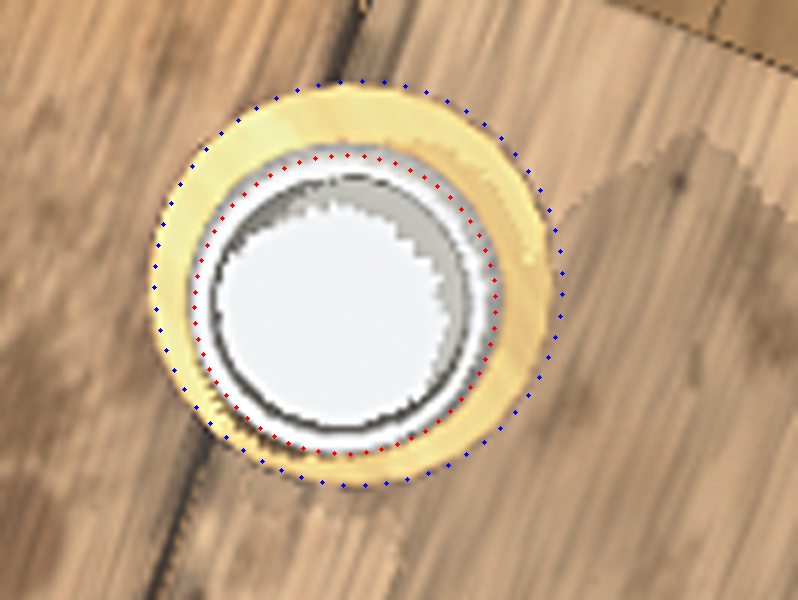

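Jar and base are now concentric. On to the eraser at about (410,-317), long axis about 76°.

```bash
python3 -m inch '-0.072 0.135 0 0 0 -0.12 0;-0.072 0.135 0 0 0 -0.24 0;-0.072 0.135 0 0 0 -0.36 0;-0.072 0.135 0 0 0 -0.48 0;-0.072 0.135 0 0 0 -0.6 0;-0.072 0.135 0.03 0 0 -0.72 0;-0.072 0.135 0.06 0 0 -0.84 0;-0.072 0.135 0.08 0 0 -0.96 0;-0.072 0.135 0.095 0 0 -0.985 0;-0.072 0.135 0.095 0 0 -0.985 0;-0.072 0.135 0.095 0 0 -0.985 0;-0.072 0.135 0.095 0 0 -0.985 0'
python3 look.py w9 eraser
```

```text
t: 22.68
tcp_pos: [411.0, -329.8, 150.1]
ee_rot: [[0.241, 0.97, 0.001], [0.97, -0.241, -0.0], [-0.0, 0.001, -1.0]]
ft_force: [-0.3, 0.0, -0.5]
opening: 85.4
grip_force: 0.0
22.6833 [ 411.  -329.8  150.1] q [ 50.  23. -19. 112.  10.  47.  12.]
eraser 0.97 [251.0, 173.0, 23.0, 49.0] rect@top [ 409.7 -318.3   45.4   20.4   76.2] R 23.8
  spot 0.57 [250.  171.4] [ 408.4 -320.8]
```

View pics/w9.png

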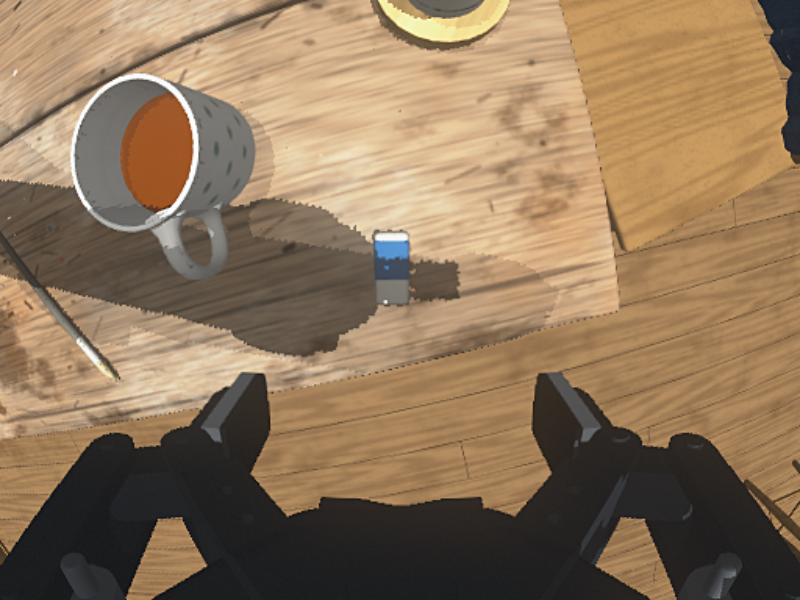

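Eraser at (392,268), aligned with the tool. Grasp it.

```bash
python3 -m inch '0.0108 -0.004 0.035 0 0 0 0;0.0108 -0.004 0.07 0 0 0 0;0.0108 -0.004 0.105 0 0 0 0;0.0108 -0.004 0.13 0 0 0 0;0.0108 -0.004 0.142 0 0 0 0;0.0108 -0.004 0.147 0 0 0 0;0.0108 -0.004 0.147 0 0 0 0;0.0108 -0.004 0.147 0 0 0 100;0.0108 -0.004 0.147 0 0 0 150;0.0108 -0.004 0.147 0 0 0 180;0.0108 -0.004 0.147 0 0 0 200;0.0108 -0.004 0.147 0 0 0 255;0.0108 -0.004 0.147 0 0 0 255;0.0108 -0.004 0.147 0 0 0 255;0.0108 -0.004 0.147 0 0 0 255' 25
```

```text
t: 24.08
tcp_pos: [409.4, -318.5, 3.3]
ee_rot: [[0.241, 0.971, 0.001], [0.971, -0.241, -0.001], [-0.001, 0.001, -1.0]]
ft_force: [-1.2, 0.9, 4.8]
opening: 20.0
grip_force: 25.8
```

```bash
python3 -m inch '0 0 -0.03 0 0 0 255;0 0 -0.07 0 0 0 255;0 0 -0.11 0 0 0 255;0 0 -0.15 0 0 0 255;0 0 -0.18 0 0 0 255;0.04 -0.002 -0.18 0 0 -0.1 255;0.08 -0.004 -0.18 0 0 -0.2 255;0.12 -0.007 -0.18 0 0 -0.225 255;0.16 -0.009 -0.18 0 0 -0.225 255;0.2 -0.011 -0.18 0 0 -0.225 255;0.24 -0.013 -0.18 0 0 -0.225 255;0.28 -0.015 -0.18 0 0 -0.225 255;0.32 -0.017 -0.18 0 0 -0.225 255;0.36 -0.02 -0.18 0 0 -0.225 255;0.4 -0.022 -0.18 0 0 -0.225 255;0.4127 -0.0224 -0.18 0 0 -0.225 255;0.4127 -0.0224 -0.18 0 0 -0.225 255;0.4127 -0.0224 -0.18 0 0 -0.225 255;0.4127 -0.0224 -0.18 0 0 -0.225 255'
python3 - <<'E'
from h import *
delta((487.0,87.3,65.5),-1.1)
E
```

```text
t: 25.67
tcp_pos: [486.3, 86.4, 182.2]
ee_rot: [[0.019, 1.0, -0.001], [1.0, -0.019, -0.001], [-0.001, -0.001, -1.0]]
ft_force: [-0.1, -0.9, -0.5]
opening: 20.3
grip_force: 25.1
shift [0.001  0.0008 0.1167]
turn z -0.0003 or 3.1413 q7 -27.58074072964967
```

```bash
python3 -m inch '0.001 0.0005 0.03 0 0 0 255;0.001 0.0005 0.06 0 0 0 255;0.001 0.0005 0.09 0 0 0 255;0.001 0.0005 0.105 0 0 0 255;0.001 0.0005 0.112 0 0 0 255;0.001 0.0005 0.115 0 0 0 255;0.001 0.0005 0.116 0 0 0 255;0.001 0.0005 0.116 0 0 0 255;0.001 0.0005 0.116 0 0 0 255'
```

```text
t: 26.42
tcp_pos: [488.1, 88.7, 67.6]
ee_rot: [[0.019, 1.0, 0.002], [1.0, -0.019, 0.0], [0.0, 0.002, -1.0]]
ft_force: [-0.8, 0.4, -0.6]
opening: 20.2
grip_force: 25.1
```

```bash
python3 -m inch '-0.0012 -0.001 0 0 0 0 255;-0.0012 -0.001 0.001 0 0 0 255;-0.0012 -0.001 0.0018 0 0 0 255;-0.0012 -0.001 0.0018 0 0 0 255'
```

```text
t: 26.75
tcp_pos: [486.5, 87.5, 65.4]
ee_rot: [[0.018, 1.0, 0.001], [1.0, -0.018, -0.001], [-0.001, 0.001, -1.0]]
ft_force: [-1.8, -0.9, 6.3]
opening: 20.0
grip_force: 25.8
```

Contact. Release, back off, look.

```bash
python3 -m inch '0 0 0 0 0 0 180;0 0 0 0 0 0 150;0 0 0 0 0 0 120;0 0 0 0 0 0 80;0 0 0 0 0 0 80;0 0 -0.03 0 0 0 80;0 0 -0.06 0 0 0 0;-0.03 0 -0.1 0 0 0 0;-0.07 0 -0.13 0 0 0 0;-0.07 0 -0.13 0 0 0 0;-0.07 0 -0.13 0 0 0 0;-0.07 0 -0.13 0 0 0 0'
python3 look.py w10 eraser block;sed -i 's/(33,46,62,(0,0,255))/(33,46,62,(0,0,255)),(22,46,75,(0,180,0))/' fit.py;python3 fit.py w10 488.2 88.6 -1
```

```text
t: 27.75
tcp_pos: [485.1, 17.0, 195.0]
ee_rot: [[0.02, 1.0, 0.001], [1.0, -0.02, -0.0], [-0.0, 0.001, -1.0]]
ft_force: [0.5, -0.2, -0.4]
opening: 85.5
grip_force: 0.0
27.75 [485.1  17.  195. ] q [ 23.  17. -34. 115.  12.  51. -18.]
eraser 0.58 [257.0, 111.0, 25.0, 54.0] rect@top [487.9  86.4  25.6  57.5   0.9] R 29.4
  spot 0.7 [260.2 109.2] [492.6  87.1]
block 0.58 [257.0, 108.0, 36.0, 52.0] rect@top [502.6  87.4  49.    7.9  89.1] R 24.6
  spot 0.95 [256.8 107.6] [488.8  89. ]
```

View pics/w10f.png

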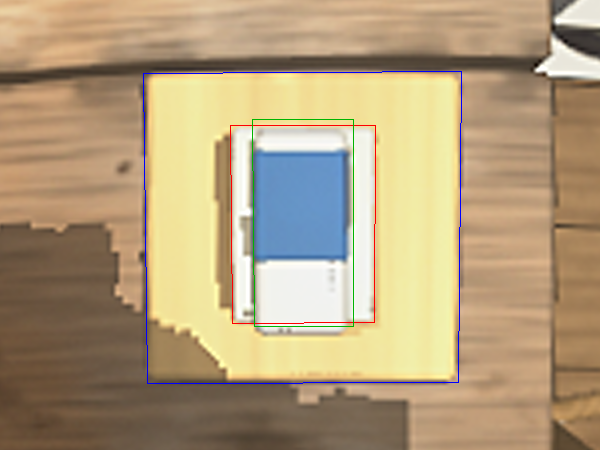

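Eraser flat on the block and lengthwise along it, within about 2 mm of centre (127–333 px against 119–326 predicted). Now the lid.

```bash
python3 -m inch '0.296 -0.106 0 0 0 0.12 0;0.296 -0.106 0 0 0 0.24 0;0.296 -0.106 0 0 0 0.36 0;0.296 -0.106 0 0 0 0.48 0;0.296 -0.106 0 0 0 0.6 0;0.296 -0.106 0 0 0 0.72 0;0.296 -0.106 0 0 0 0.84 0;0.296 -0.106 0.01 0 0 0.96 0;0.296 -0.106 0.025 0 0 1.08 0;0.296 -0.106 0.035 0 0 1.2 0;0.296 -0.106 0.035 0 0 1.2 0;0.296 -0.106 0.035 0 0 1.2 0;0.296 -0.106 0.035 0 0 1.2 0'
python3 look.py w11 lid
```

```text
t: 29.08
tcp_pos: [383.5, 316.1, 159.1]
ee_rot: [[0.937, 0.349, -0.001], [0.349, -0.937, -0.0], [-0.001, 0.0, -1.0]]
ft_force: [0.1, -0.8, 0.4]
opening: 84.8
grip_force: 0.0
29.0833 [383.5 316.1 159.1] q [ -20.   21.  -28.  115.   13.   47. -125.]
lid 0.84 [289.0, 73.0, 49.0, 48.0] rect@top [495.5 324.7  48.6  49.3  22.3] R 24.9
lid 0.58 [258.0, 160.0, 51.0, 48.0] rect@top [403.9 322.1  47.7  48.4  66.5] R 24.7
lid 0.58 [206.0, 255.0, 60.0, 54.0] rect@top [288.2 339.   65.6  72.6  77.7] R 36.6
  spot 0.67 [206.4 249.8] [285.9 339.5]
  spot 0.6 [254.3 157.6] [403.8 324.7]
  spot 0.56 [286.7  73.8] [495.9 324.3]
```

View pics/w11.png

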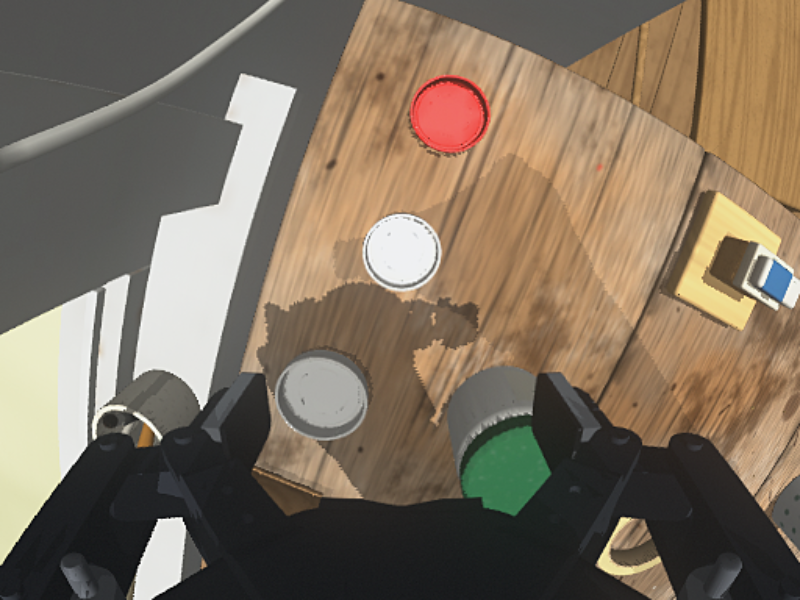

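The small white lid, open side up, is at (402,252) px, world (404,322). Gripping it.

```bash
python3 -m inch '0.0213 0.0005 0.035 0 0 0 0;0.0213 0.0005 0.07 0 0 0 0;0.0213 0.0005 0.105 0 0 0 0;0.0213 0.0005 0.135 0 0 0 0;0.0213 0.0005 0.15 0 0 0 0;0.0213 0.0005 0.157 0 0 0 0;0.0213 0.0005 0.158 0 0 0 0;0.0213 0.0005 0.158 0 0 0 60;0.0213 0.0005 0.158 0 0 0 80;0.0213 0.0005 0.158 0 0 0 100;0.0213 0.0005 0.158 0 0 0 120;0.0213 0.0005 0.158 0 0 0 160;0.0213 0.0005 0.158 0 0 0 160;0.0213 0.0005 0.158 0 0 0 160;0.0213 0.0005 0.158 0 0 0 160' 20
```

```text
t: 30.48
tcp_pos: [405.3, 323.0, 3.3]
ee_rot: [[0.938, 0.345, 0.002], [0.345, -0.938, 0.001], [0.003, -0.0, -1.0]]
ft_force: [-1.7, -0.0, 6.6]
opening: 47.7
grip_force: 19.7
```

```bash
python3 -m inch '0 0 -0.03 0 0 0 160;0 0 -0.07 0 0 0 160;0 0 -0.11 0 0 0 160;0 0 -0.15 0 0 0 160;0 0 -0.18 0 0 0 160;-0.006 0.04 -0.18 0 0 0 160;-0.011 0.08 -0.18 0 0 0 160;-0.016 0.12 -0.18 0 0 0 160;-0.021 0.16 -0.18 0 0 0 160;-0.026 0.2 -0.18 0 0 0 160;-0.031 0.24 -0.18 0 0 0 160;-0.036 0.28 -0.18 0 0 0 160;-0.041 0.32 -0.18 0 0 0 160;-0.046 0.36 -0.18 0 0 0 160;-0.046 0.36 -0.18 0 0 0 160;-0.046 0.36 -0.18 0 0 0 160;-0.046 0.36 -0.18 0 0 0 160;-0.046 0.36 -0.18 0 0 0 160'
python3 - <<'E'
from h import *
delta((486.4,-30.9,3.5))
E
```

```text
t: 31.98
tcp_pos: [485.5, -29.8, 182.1]
ee_rot: [[0.938, 0.348, 0.001], [0.348, -0.938, 0.0], [0.001, -0.0, -1.0]]
ft_force: [0.5, 0.5, 0.8]
opening: 47.8
grip_force: 21.0
shift [0.0004 0.0014 0.1786]
```

```bash
python3 -m inch '0 0.001 0.035 0 0 0 160;0 0.001 0.07 0 0 0 160;0 0.001 0.11 0 0 0 160;0 0.001 0.145 0 0 0 160;0 0.001 0.165 0 0 0 160;0 0.001 0.173 0 0 0 160;0 0.001 0.176 0 0 0 160;0 0.001 0.1775 0 0 0 160;0 0.001 0.1775 0 0 0 160;0 0.001 0.1775 0 0 0 160'
python3 - <<'E'
from h import *
delta((486.4,-30.9,3.3))
E
```

```text
t: 32.82
tcp_pos: [487.2, -32.0, 5.6]
ee_rot: [[0.938, 0.346, 0.003], [0.346, -0.938, -0.0], [0.003, 0.001, -1.0]]
ft_force: [-1.1, -0.1, 1.0]
opening: 47.7
grip_force: 21.0
shift [-0.0003 -0.0013  0.0023]
```

```bash
python3 -m inch '0 -0.001 0.001 0 0 0 160;0 -0.001 0.002 0 0 0 160;0 -0.001 0.002 0 0 0 160;0 -0.001 0.002 0 0 0 100;0 -0.001 0.002 0 0 0 70;0 -0.001 0.002 0 0 0 50;0 -0.001 0.002 0 0 0 50;0 -0.001 0.002 0 0 0 50'
python3 -m inch '0 0 -0.03 0 0 0 50;0 0 -0.07 0 0 0 50;-0.02 0 -0.11 0 0 0 0;-0.04 0 -0.15 0 0 0 0;-0.06 0 -0.19 0 0 0 0;-0.07 0 -0.23 0 0 0 0;-0.07 0 -0.25 0 0 0 0;-0.07 0 -0.25 0 0 0 0;-0.07 0 -0.25 0 0 0 0;-0.07 0 -0.25 0 0 0 0'
python3 look.py w12 lid round_base square_base
python3 - <<'E'
from h import *
z=np.load('w12.npz');s={k:z[k] for k in('tcp_pos','ee_rot')}
v=cv2.resize(z['im'][:,:,::-1],(800,600),interpolation=cv2.INTER_CUBIC)
m=(np.array([483.6,-151.8])+[488.2,88.6])/2
for c,r,zz,col in(((483.6,-151.8),42,20,(255,0,0)),(m,25,14,(0,0,255))):
    for t in np.linspace(0,2*np.pi,50):
        p=proj("wrist",[c[0]+r*np.cos(t),c[1]+r*np.sin(t),zz],s); cv2.circle(v,tuple(((p+.5)*1.5625).astype(int)),1,col,-1)
a=np.radians(-1)
for i in(-1,1):
  for j in(-1,1):
    p=proj("wrist",[488.2+42*(i*np.cos(a)-j*np.sin(a)),88.6+42*(i*np.sin(a)+j*np.cos(a)),20],s);cv2.circle(v,tuple(((p+.5)*1.5625).astype(int)),3,(255,0,0),1)
cv2.imwrite('pics/w12.png',v)
E
```

```text
t: 33.48
tcp_pos: [485.5, -31.4, 2.1]
ee_rot: [[0.938, 0.345, -0.0], [0.345, -0.938, -0.0], [-0.0, -0.0, -1.0]]
ft_force: [0.4, -0.5, 0.1]
opening: 68.4
grip_force: 0.0
t: 34.32
tcp_pos: [419.5, -55.5, 251.6]
ee_rot: [[0.938, 0.345, -0.001], [0.345, -0.938, -0.0], [-0.001, -0.0, -1.0]]
ft_force: [-0.3, -0.1, -0.5]
opening: 85.4
grip_force: 0.0
34.3167 [419.5 -55.5 251.6] q [ 24.   4. -22. 119.   2.  57. -69.]
lid 0.69 [42.0, 42.0, 28.0, 35.0] rect@top [495.9 319.3  57.1  48.7  86.7] R 28.9
lid 0.61 [13.0, 166.0, 26.0, 33.0] rect@top [289.5 336.5  67.3  65.3   7.3] R 39.0
lid 0.57 [256.0, 111.0, 40.0, 36.0] rect@top [484.8 -33.   47.5  46.9  20.2] R 24.8
  spot 0.93 [43.4 43.3] [495.4 329.6]
  spot 0.87 [ 15.9 165.5] [283.4 337.6]
  spot 0.76 [254.8 111.9] [483.6 -31.1]
round_base 0.93 [338.0, 147.0, 60.0, 64.0] rect@top [ 483.2 -139.5   65.    84.    89.6] R 42.5
  spot 0.83 [337.  145.7] [ 481.3 -151.3]
square_base 0.74 [175.0, 79.0, 76.0, 78.0] rect@top [488.6  86.8  87.6  84.4  88.8] R 57.0
  spot 0.83 [174.8  80.3] [489.8  85.1]
```

View pics/w12.png

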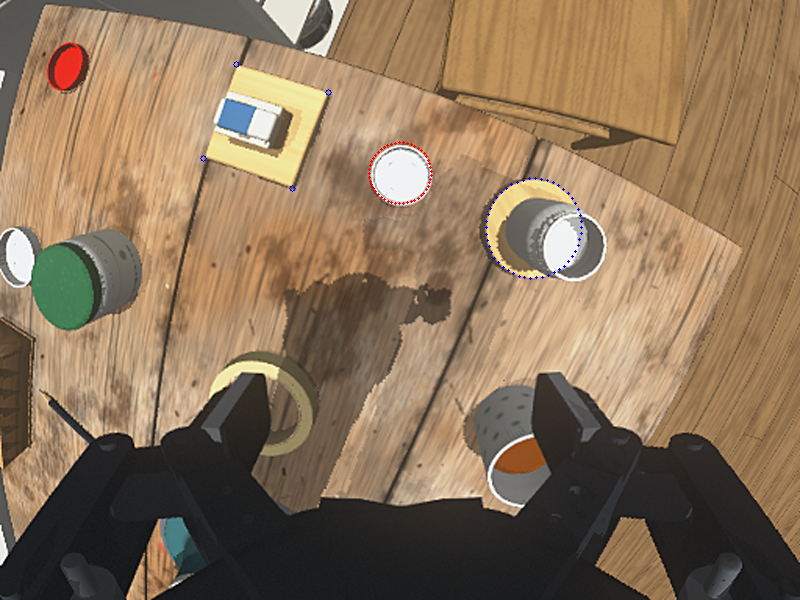

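The lid sits on the predicted midpoint circle (401,174), within about 1 mm. The jar stands on its base, and the block and eraser are in place. Handing in.

```bash
python3 -c "
from plant import job_done
print(job_done())"
```

```text
the job is handed in; nothing more can be done
None
```

The still life is set up and handed in at about 34 s: the jar, block and lid measured within about 1 mm of their places, the eraser lies about 1.7 mm off centre along the block (left as is), and the arm kept clear of the mug and glue pot.

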